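# Refit the desk lamp's shade on its bayonet carrier

### The job

The shade has been taken off the desk lamp: lift it by its neck and hang it back on the lamp's carrier, feeling for the angle at which the two lugs slip up into the slots of the neck, then twist it clockwise (seen from above) until it drops into its locking notches, and let go. Work gently, without forcing the shade against the lamp by push or twist, and leave the mug, the notebook and the pen pot where they are.

Things in the scene. Friction and masses are not known exactly. Their poses are not given: they have to be found in the camera images.
- shade: loose white-enamelled metal lamp shade, 0.3 to 0.6 kg, standing on its rim. Origin: centre of the rim plane, z up. Dome 180 mm across, 62 mm high; above it a round neck, 48 mm diameter, z = 62 to 126 mm, closed on top, open below (bore 39 mm). Two bayonet slots cut through the neck wall, half a turn apart. Three dark vent slits on the neck's top run along y
- neck (a point): point on the shade's axis, 110 mm above its origin, 16 mm below the neck's top: middle of the part to grip, from above, fingers at any angle round the neck. The slots begin 38 mm below the neck's top
- entry (a point): mouth of one slot in the neck's lower end (shade z = 62 mm, +y side, 22 mm from the axis); the other is opposite (-y). The entry is 8 mm wide at the bore, 11 mm outside, and runs up to a roof at shade z = 82 mm. From it a level run, z = 73 to 82 mm, leads counter-clockwise round the neck (seen from above) to the notch
- notch (a point): top of the locking notch at the slot's end (shade z = 88 mm, 22 mm from the axis), 47 deg counter-clockwise from the +y entry; the other is opposite. A little wider than the entry, its roof 6 mm above the run's. So with the lugs in the entries the shade is turned about 47 deg clockwise, seen from above, and then drops 6 mm; the slot ends there
- lamp: lamp without shade, screwed to the desk. Origin: centre of the base's underside, z up. White round base 140 mm wide with a small brass dimmer knob 50 mm towards +x, brass stem, white light drum (60 mm wide, z = 126 to 155 mm), steel carrier on top. Height of shade origin over lamp origin: neck end resting on the lugs 136 mm, lugs at the roof of the run 116 mm, locked 110 mm
- post_top (a point): centre of the carrier's top, 211 mm above the desk: round post, 36 mm diameter (1.5 mm play all round in the neck), coned tip 8 mm high. Two round lugs, 6 mm diameter, stick out on opposite sides to 23.3 mm from the axis, 16 mm below this point. They lie near the lamp's y axis, but up to 35 deg off either way, unmeasured. The post does not turn; no push or twist may load it over 30 N (0.6 N m of twist)
- mug: white mug, 80 mm wide, 92 mm high, origin under its centre; leave it alone
- notebook: black notebook lying flat, 154 x 214 x 16 mm, origin under its centre; leave it alone
- pen_pot: dark steel pen pot, 76 mm wide, 95 mm high, with three pens reaching to 150 mm; origin under its centre; leave it alone
Mind the look-alikes: they are no part of the job. Leave any orange or turquoise look-alike of the lamp alone.

How it is judged:
On the way, in this order (a step that is already met when the one before it is completed fails the run):
1. the shade hangs over the carrier with the lugs in the neck's slots (horizontal distance between shade and lamp below 0.01 m and z of shade in the frame of lamp between 0.1125 and 0.128 m), for 0.1 s.
2. twisted, it has dropped into the locking notches (horizontal distance between shade and lamp below 0.01 m and z of shade in the frame of lamp below 0.1125 m), for 0.2 s.
At the end, for the whole second after the job is handed in: The shade hangs at rest in its locking notches: its origin 106 to 112.5 mm above the lamp's, within 10 mm of the lamp's axis, upright within 7 deg, moving slower than 20 mm/s (all of step 2 and z of shade in the frame of lamp above 0.106 m and angle between shade's own z axis and vertical below 0.12 rad and linear speed of shade below 0.02 m/s); the robot touches nothing.
It fails at once if shade and lamp pressed together, by push or twist, with more than 30 N (contact force between shade and lamp above 30 N).
It fails at once if mug, notebook or pen pot shifted by more than 20 mm (distance of any of mug, notebook, pen_pot from where it was at the start of the episode above 0.02 m).
It also fails if it takes over 72 s, if anything falls off the work surface, if the arm or the gripper's body presses on something with over 40 N, if the wrist force passes 120 N, or if a joint passes its speed limit or range.

### The arm

A 6-joint arm with a two-finger parallel gripper is mounted at the origin on the work surface. World frame = base frame: x ahead of the robot, y to its left, z up, the work surface at z = 0. Lengths are in m, angles in rad, forces in N, time in s.
With the tool pointing down it reaches from about 0.4 to 0.825 m from the base axis. Payload 7 kg.
Tool frame: the origin (TCP) lies on the centre line of the jaws, within the pads' length; the fingertips stand 22 mm ahead of it and the grasp point (between the pads) lies 3 mm ahead of it; z points along the fingers, y is the line along which they close (so a half turn about z gives the same grasp; the last joint's range is limited). The gripper opens to 88 mm and grips with 3 to 60 N. Pads are 19 mm wide; open, the fingers measure 130 mm over their backs; the gripper's body (78 mm by 193 mm) begins 47 mm behind the grasp point.
Start: joints at [-0.875, 0.359, 0.012, 0, -1.224, -0.288], TCP at [0.268, -0.62, 0.249] pointing down, gripper open.
Joint ranges: [-3.07, 3.07], [-1.43, 2.12], [-1.02, 1.25], [-3.03, 1.67], [-3.05, -0], [-3.03, 3.03]. Speed limits (rad/s): [2.39, 2.39, 3.01, 3.14, 3.14, 3.14].

### API

Orientations are given as [roll, pitch, yaw] about the fixed x, y, z axes, in that order (R = Rz(yaw) Ry(pitch) Rx(roll)).
In Python, from bench import status, eyes, job gives the robot as it stands. The module is installed in compiled form; this text tells all that it offers.
- The arm moves only by the tool apply_moves, never from a script. Its argument "plan" is a list that holds one entry, the list of rows, each a list of 5 numbers: the shift along the tool's x, y, z scaled (see below), then the turn about the tool's z scaled (see below), then the closure, from 0 (fully open) to 1 (shut). A call has 1 to 20 rows; each row shifts and turns the commanded pose from where the row before left it, along the tool's axes as they then stand; what a row does not reach is not made up. The controller multiplies each number of a shift by 5 cm and each number of a turn by 6 degrees. A row lasts 1/8 s, in which the tool goes at most 62.5 mm and 10.7 degrees, less where a joint would pass 70% of its speed; a pose out of reach is approached as far as the arm can. A call with a number of a shift or a turn outside -1 to 1 is refused whole. A call with a gripper value outside its range is refused whole. The fingers move at their own pace and stop on an object; the grip force is fixed at half the most. Time passes only in rows, so rows that do not move let the fingers close. It gives the time, the measured TCP pose, the force, the opening and the grip force at its end, in the units of the state.
- status.read_state(): the state, without advancing time (a new reading comes with each control period).
- eyes.camera(name): name is "side" or "top" or "wrist"; returns a dict with "frame" (480x640x3 uint8, red, green, blue), "vertical_fov" (degrees; the focal length in pixels is half the picture's height over the tangent of half this angle, whatever the lens; pixels are square), "cx", "cy" (the principal point, pixels), "extrinsics" (4x4, takes a point from camera to world coordinates); the wrist camera has in their place "hand_eye" (4x4, takes a point from camera to tool coordinates, whose origin is the TCP and whose axes are the flange's). Camera axes: x right, y up, looking along -z (the intrinsics and any distortion apply to the point x, -y, -z); pixel columns grow to the right and rows downward; lengths in m; the calibration is good to about 2 mm. A picture is of the moment at which its call begins: read the wrist's pose just before it. There is no depth.
- job.close_job(): hands the job in; it is judged then, once.
Trained networks look in the newest picture that a camera, given by its name, has taken for a name from the list of things; names that differ only in an ending like _2 or _b are one class to them, and where a whole thing is asked for, a point or a joint stands for the part that bears it (a point fixed in the world has none). Each returns a list of dicts, best first, with "p" (0 to 1); they miss things now and then, are a little off and sometimes report something else, mostly with a low value. They report only what shows in the picture. A call takes as long as a camera call. They do not tell look-alikes from the thing itself.
- eyes.search_frame(label, camera): "location" ([column, row] in pixels, amid what is visible of it).
- eyes.spot_point(label, camera): "location" ([column, row] in pixels: a listed point, or the origin of a listed thing).
The state is a dict: "time_s": time; "joints": joint angles; "joint_vel": joint speeds; "effort": joint torques, N m; "tool_pos": TCP position; "tcp_rot": TCP orientation; "contact_force": force on the tool from outside, world axes, zero at the start; "ft_torque": the same for the moment, N m; "gripper_width": finger opening in m; "grasp_force": force on a finger pad.
Only numpy, scipy, OpenCV 4.12 (cv2) and the standard library are available. Lean on these libraries where they do the work, as an engineer would, in place of code of your own. Each camera call takes 0.05 s, during which the arm holds its last target. There are 200 camera calls.

## Working session

There is one attempt and no reset: what is moved stays moved. The work goes in short steps, Python scripts to look and compute and a tool call to move; the robot and the scene stay as the last step left them, time stands still between calls to the robot, and variables do not carry over. Pictures are saved under pics/ and viewed, at most 10 in all, crops included, and the job is handed in when it is done.

Besides the shell and the picture viewer there is one more tool, called after "Request:" as name(argument=value, ...) on one line, values as JSON. apply_moves: Moves the arm, as the interface text tells. Its arguments: {"type":"object","properties":{"plan":{"type":"array","items":{"type":"array","items":{"type":"array","items":{"type":"number"}}}}},"required":["plan"]}

```bash
mkdir -p pics
cat > h.py <<'E'
import numpy as np, cv2
from scipy.spatial.transform import Rotation as R
from bench import status, eyes, job
def T_tool(s):
    T=np.eye(4);T[:3,:3]=R.from_euler('xyz',s['tcp_rot']).as_matrix();T[:3,3]=s['tool_pos'];return T
def cam(n):
    s=status.read_state();c=eyes.camera(n)
    c['T']=np.array(c['extrinsics']) if 'extrinsics' in c else T_tool(s)@np.array(c['hand_eye'])
    c['f']=240/np.tan(np.radians(c['vertical_fov'])/2)
    return c
def ray(c,px):
    d=np.array([(px[0]-c['cx'])/c['f'],-(px[1]-c['cy'])/c['f'],-1]);return c['T'][:3,3],c['T'][:3,:3]@(d/np.linalg.norm(d))
def atz(c,px,z):
    o,d=ray(c,px);return o+d*(z-o[2])/d[2]
def tri(*rs):
    A=0;b=0
    for o,d in rs:
        P=np.eye(3)-np.outer(d,d);A=A+P;b=b+P@o
    X=np.linalg.solve(A,b);return X,[round(float(np.linalg.norm((np.eye(3)-np.outer(d,d))@(X-o))),4) for o,d in rs]
def proj(c,X):
    p=np.linalg.inv(c['T'])@np.append(X,1);return np.array([c['cx']-c['f']*p[0]/p[2],c['cy']+c['f']*p[1]/p[2]])
def save(c,n): cv2.imwrite('pics/'+n+'.png',c['frame'][:,:,::-1])
E
python3 - <<'E'
from h import *
np.set_printoptions(precision=4,suppress=True)
print(status.read_state())
ims=[]
for n in ['side','top','wrist']:
    c=cam(n);print(n,c['f'],c['cx'],c['cy'],[k for k in c],c['T'].round(3).tolist());ims.append(c['frame'])
    for l in ['shade','lamp','neck','entry','post_top','mug','notebook','pen_pot']:
        print(l,[([round(float(v)) for v in r['location']],round(r['p'],2)) for r in eyes.spot_point(l,n)])
g=np.vstack([np.hstack(ims[:2])])
cv2.imwrite('pics/a.png',cv2.resize(ims[0][:,:,::-1],(640,480)));cv2.imwrite('pics/b.png',ims[1][:,:,::-1])
E
```

```text
{'time_s': 0.0, 'joints': array([-0.8749,  0.3594,  0.0111, -0.0004, -1.2241, -0.2881]), 'joint_vel': array([ 0.0001,  0.001 ,  0.0019, -0.0002, -0.0013, -0.0008]), 'effort': array([ -0.0002, -58.2703,  29.3051,   6.9972,   0.0068,  -0.0001]), 'tool_pos': array([ 0.2675, -0.6193,  0.2476]), 'tcp_rot': array([ 3.14  , -0.0001, -2.7339]), 'contact_force': array([-0.4195,  0.2348, -0.1873]), 'ft_torque': array([ 0.0105, -0.0337, -0.0193]), 'grasp_force': 0.0, 'gripper_width': 0.08755743833139162}
side 485.17332887125104 318.4487366223721 240.43417268174494 ['frame', 'vertical_fov', 'cx', 'cy', 'extrinsics', 'T', 'f'] [[0.676, 0.372, -0.637, -0.234], [-0.737, 0.319, -0.596, -0.783], [-0.018, 0.872, 0.489, 0.775], [0.0, 0.0, 0.0, 1.0]]
shade []
lamp [([437, 378], 0.84), ([361, 324], 0.61), ([340, 388], 0.61)]
neck [([258, 244], 0.88)]
entry [([256, 259], 0.73)]
post_top [([338, 306], 0.97), ([449, 296], 0.91), ([364, 253], 0.88), ([258, 248], 0.29)]
mug [([266, 228], 0.67)]
notebook [([345, 251], 0.65)]
pen_pot [([446, 319], 0.9)]
top 517.0243662119868 319.38191690959314 238.0902454126095
[... 171 characters left out ...]
 1.0]]
shade [([261, 261], 0.88)]
lamp [([414, 322], 0.75), ([385, 254], 0.7), ([469, 268], 0.68)]
neck [([255, 260], 0.64), ([435, 200], 0.61)]
entry [([246, 260], 0.96)]
post_top [([395, 248], 0.98), ([494, 263], 0.92), ([431, 332], 0.79), ([251, 265], 0.36)]
mug [([185, 180], 0.6), ([290, 159], 0.37)]
notebook [([291, 160], 0.98)]
pen_pot [([435, 199], 0.91), ([286, 159], 0.63)]
wrist 393.2105857285672 313.5411042265408 245.8570380764877 ['frame', 'vertical_fov', 'cx', 'cy', 'hand_eye', 'T', 'f'] [[-0.397, -0.886, -0.239, 0.204], [0.918, -0.383, -0.104, -0.649], [0.001, -0.261, 0.965, 0.386], [0.0, 0.0, 0.0, 1.0]]
shade []
lamp []
neck []
entry []
post_top []
mug []
notebook []
pen_pot []
```

View pics/a.png

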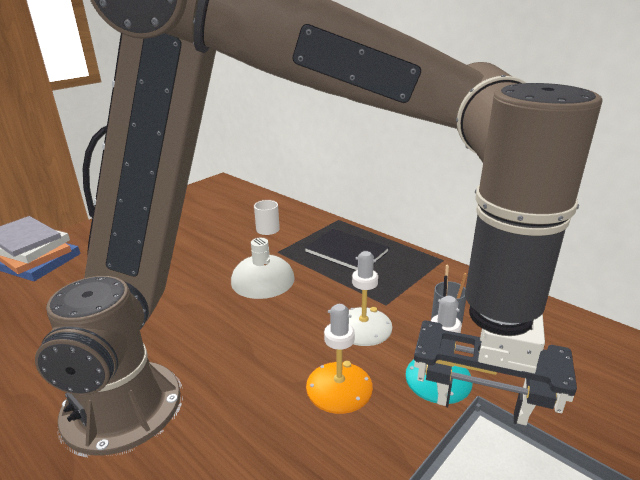

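View pics/b.png

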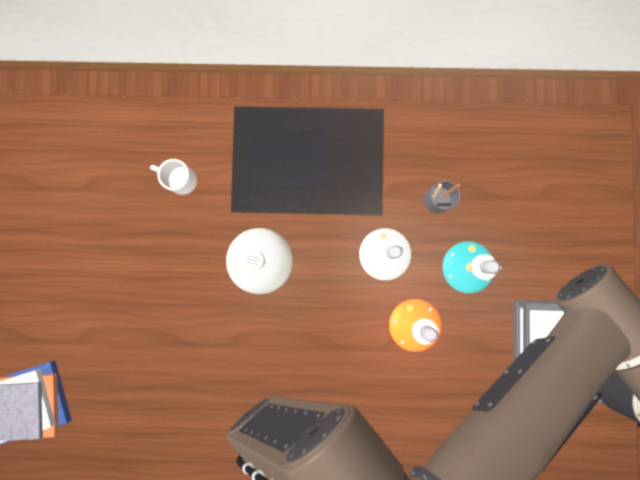

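Side view: white lamp is at (361,324) with its post top at (364,253). The shade neck is at (258,244). Top view: shade at (260,261), and lamp candidates are white (385,254), orange (414,325) and turquoise (469,267). White is ours, with its knob at (384,236). Neck look-alikes are the mug (185,180) and the pen pot (435,199). Next I triangulate.

Run:
```python
from h import *
np.set_printoptions(precision=4,suppress=True)
s=cam('side');t=cam('top')
def best(l,n,near): 
    c=min(eyes.spot_point(l,n),key=lambda r:np.hypot(*(np.array(r['location'])-near)),default=None);return c['location'] if c else near
for l,a,b in [('neck',(258,244),(255,260)),('post_top',(364,253),(395,248)),('lamp',(361,324),(385,254)),('pen_pot',(446,319),(435,199)),('mug',(266,228),(175,180))]:
    pa=best(l,'side',a);pb=best(l,'top',b);print(l,pa,pb,tri(ray(s,pa),ray(t,pb)))
print('knob',atz(t,(384,236),.03))
print('orange',atz(t,(414,325),.02),'turq',atz(t,(469,267),.02))
f=t['frame'];a=cv2.resize(f[215:305,215:305],(360,360),interpolation=3);b=cv2.resize(f[215:305,345:435],(360,360),interpolation=3)
cv2.imwrite('pics/c.png',np.hstack([a,b])[:,:,::-1])
```

```text
neck [258.5, 246.8] [256.4, 257.0] (array([0.5032, 0.1245, 0.1092]), [0.0062, 0.0062])
post_top [367.8, 254.0] [393.6, 250.6] (array([ 0.5299, -0.2163,  0.2067]), [0.0036, 0.0036])
lamp [361.1, 326.2] [383.1, 252.1] (array([ 0.5294, -0.2113, -0.0038]), [0.0022, 0.0022])
pen_pot [448.1, 323.4] [435.5, 200.1] (array([ 0.6809, -0.3604, -0.0088]), [0.0046, 0.0046])
mug [264.6, 227.9] [180.5, 182.2] (array([0.7112, 0.3498, 0.0071]), [0.0009, 0.0009])
knob [ 0.573  -0.2109  0.03  ]
orange [ 0.3365 -0.2955  0.02  ] turq [ 0.4946 -0.4418  0.02  ]
```

View pics/c.png

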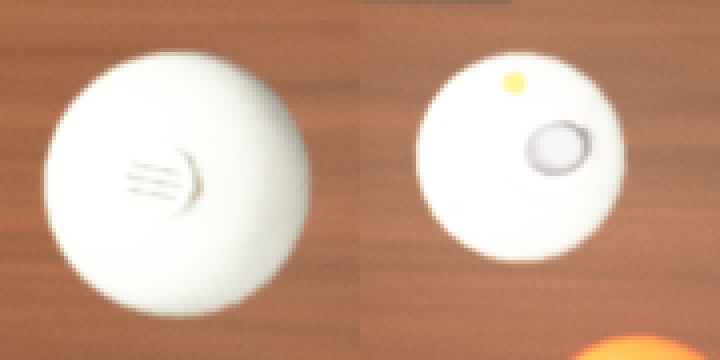

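The white lamp is the right one: turquoise and orange are ruled out by colour, the post top is at z≈0.207 and the knob points along +x. The shade slits run close to world y. I'll put the wrist camera over the post to see the lugs.

Request:
apply_moves(plan=[[[0, 0, -0.72, 0, 0], [0, 0, -0.72, 0, 0], [-0.94, 0.53, 0, 0, 0], [-0.94, 0.53, 0, 0, 0], [-0.94, 0.53, 0, 0, 0], [-0.94, 0.53, 0, 0, 0], [-0.94, 0.53, 0, 0, 0], [-0.94, 0.53, 0, 0, 0], [-0.94, 0.53, 0, 0, 0], [-0.94, 0.53, 0, 0, 0], [-0.94, 0.53, 0, 0, 0], [-0.94, 0.53, 0, 0, 0], [0, 0, 0, 0, 0], [0, 0, 0, 0, 0]]])

```text
time_s: 3.7
tool_pos: [0.594, -0.1898, 0.3204]
tcp_rot: [3.142, -0.0, -2.733]
contact_force: [-0.7, -0.5, -0.4]
gripper_width: 0.0876
grasp_force: 0.0
```

Run:
```python
from h import *
c=cam('wrist');p=proj(c,[.5299,-.2163,.209]);print(p,c['T'][:3,3])
print(eyes.spot_point('post_top','wrist'),eyes.spot_point('lamp','wrist'))
np.save('w1.npy',c['frame']);x,y=p.astype(int);f=c['frame'][max(0,y-70):y+70,max(0,x-90):x+90];print(max(0,x-90),max(0,y-70))
cv2.imwrite('pics/d.png',cv2.resize(f,None,fx=4,fy=4,interpolation=2)[:,:,::-1])
```

```text
[317.14929105 140.78578077] [ 0.53035224 -0.21873098  0.45783269]
[{'location': [317.9, 132.3], 'p': 0.9}, {'location': [148.5, 210.8], 'p': 0.65}] [{'location': [127.0, 17.1], 'p': 0.85}]
227 70
```

View pics/d.png

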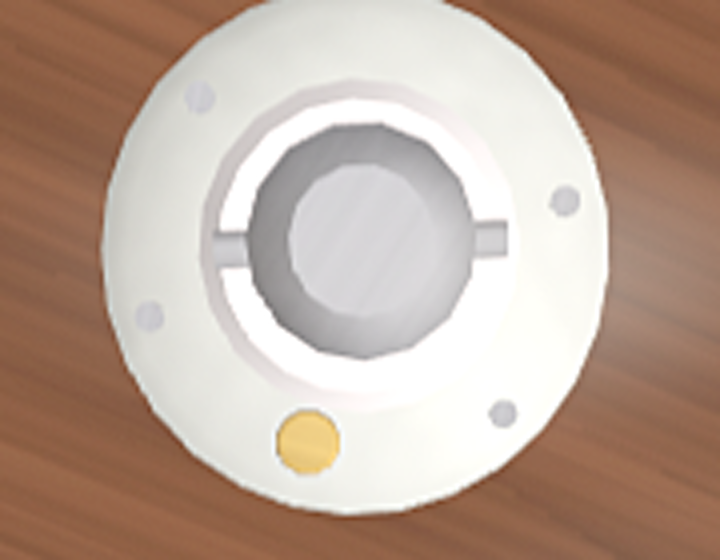

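The picture shows the lugs at crop (232,250) and (490,239), the post top centred at (362,240) and the knob at (308,442). So the lug axis can be measured directly. Next I move the camera over the shade.

Run:
```python
from h import *
c=cam('wrist');g=lambda x,y:(227+x/4-.4,70+y/4-.4)
a=atz(c,g(232,250),.195);b=atz(c,g(490,239),.195);print(a,b,(a+b)/2,'post',atz(c,g(364,240),.211))
d=a-b;print('lug axis deg', np.degrees(np.arctan2(d[1],d[0])),np.hypot(*d[:2]))
k=atz(c,g(308,442),.022);o=atz(c,g(356,258),.012);print('knob',np.degrees(np.arctan2(*(k-o)[1::-1])),o,np.linalg.norm(k-o))
s=T_tool(status.read_state())
tgt=np.array([.503,.124,.345])-.07*s[:3,0]*[1,1,0];print(s[:3,:3].T@(tgt-s[:3,3])/.05)
```

```text
[ 0.53271442 -0.23847123  0.195     ] [ 0.51476124 -0.20108764  0.195     ] [ 0.52373783 -0.21977943  0.195     ] post [ 0.5233155  -0.21960259  0.211     ]
lug axis deg -64.34770529723735 0.041471065649696694
knob 8.184984066125088 [ 0.52338    -0.21966732  0.012     ] 0.05150782027566731
[-2.22814405  6.500715   -0.48357326]
```

Request:
apply_moves(plan=[[[0.76, 0.7, 0, 0, 0], [0.76, 0.7, 0, 0, 0], [0, 0, 0, -1, 0], [0, 0, 0, -1, 0], [0, 0, 0, -1, 0], [0, 0, 0, -1, 0], [0, 0, 0, -1, 0], [0, 0, 0, -1, 0], [0, 0, 0, -1, 0], [0, 0, 0, -1, 0], [0, 0, 0, -1, 0], [0, 0, 0, -1, 0], [0, 0, 0, -1, 0], [0, 0, 0, -1, 0], [0, 0, 0, -1, 0], [0, 0, 0, -1, 0], [0, 0, 0, -1, 0], [0, 0, 0, 0, 0], [0, 0, 0, 0, 0]]])

```text
time_s: 6.28
tool_pos: [0.4963, -0.1563, 0.3207]
tcp_rot: [-3.141, -0.0, -1.166]
contact_force: [-0.6, -0.1, -0.3]
gripper_width: 0.0875
grasp_force: 0.0
```

Run:
```python
from h import *
c=cam('wrist');p=proj(c,[.5235,-.2196,.209]);print(p,status.read_state()['tool_pos'],status.read_state()['tcp_rot'])
print(eyes.spot_point('post_top','wrist'))
x,y=p.astype(int);x0,y0=max(0,x-90),max(0,y-70);f=c['frame'][y0:y+70,x0:x+90];print(x0,y0)
cv2.imwrite('pics/e.png',cv2.resize(f,None,fx=4,fy=4,interpolation=2)[:,:,::-1])
```

```text
[313.54802855 143.30365056] [ 0.49632135 -0.15618717  0.32068498] [-3.14137763e+00 -8.79669141e-05 -1.16547563e+00]
[{'location': [313.3, 146.8], 'p': 0.74}]
223 73
```

View pics/e.png

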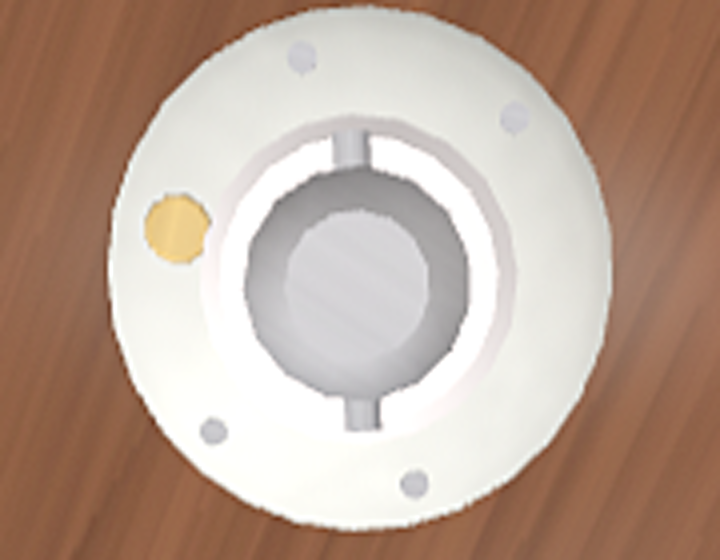

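The lugs now show at crop (351,148) and (362,414), and the post top at (358,282). I compare this with the first view.

Run:
```python
from h import *
c=cam('wrist');g=lambda x,y:(223+x/4-.4,73+y/4-.4)
a=atz(c,g(351,149),.195);b=atz(c,g(362,413),.195);P=atz(c,g(358,282),.211);print((a+b)/2,'post',P)
d=a-b;print('lug axis deg', np.degrees(np.arctan2(d[1],d[0])),np.hypot(*d[:2]))
s=T_tool(status.read_state())
P1=np.array([.5235,-.2196]);th=[-2.733,-1.1655]
R2=lambda t:np.array([[np.cos(t),np.sin(t)],[np.sin(t),-np.cos(t)]]) # tool xy->world
A=np.vstack([np.hstack([np.eye(2),R2(t)]) for t in th]);sol=np.linalg.solve(A,np.r_[P1,P[:2]]);print('true post',sol[:2],'tool-frame err',sol[2:])
tgt=np.array([.503,.124,.345])-.07*s[:3,0]*[1,1,0];print(s[:3,:3].T@(tgt-s[:3,3])/.05)
```

```text
[ 0.524646   -0.21864372  0.195     ] post [ 0.52454106 -0.21913939  0.211     ]
lug axis deg -64.33298474971922 0.041366716451308995
true post [ 0.52378946 -0.21884745] tool-frame err [ 0.00056464 -0.00057559]
[-6.4916254  -2.33493651 -0.48769008]
```

Request:
apply_moves(plan=[[[-0.93, -0.33, -0.07, 0, 0], [-0.93, -0.33, -0.07, 0, 0], [-0.93, -0.33, -0.07, 0, 0], [-0.93, -0.33, -0.07, 0, 0], [-0.93, -0.33, -0.07, 0, 0], [-0.93, -0.33, -0.07, 0, 0], [-0.93, -0.33, -0.07, 0, 0], [0, 0, 0, 0, 0], [0, 0, 0, 0, 0]]])

```text
time_s: 7.55
tool_pos: [0.4733, 0.1887, 0.3449]
tcp_rot: [3.141, -0.0, -1.163]
contact_force: [0.7, 0.3, 0.5]
gripper_width: 0.0876
grasp_force: 0.0
```

Run:
```python
from h import *
c=cam('wrist');p=proj(c,[.499,.12,.126]);print(p,status.read_state()['tool_pos'],status.read_state()['tcp_rot'])
print(eyes.spot_point('neck','wrist'))
x,y=p.astype(int);x0,y0=max(0,x-90),max(0,y-70);f=c['frame'][y0:y+70,x0:x+90];print(x0,y0)
cv2.imwrite('pics/f.png',cv2.resize(f,None,fx=4,fy=4,interpolation=2)[:,:,::-1])
```

```text
[317.81642226 137.0624011 ] [0.47336501 0.18823726 0.34494617] [ 3.14125871e+00 -1.45400764e-04 -1.16347039e+00]
[{'location': [313.6, 137.8], 'p': 0.88}]
227 67
```

View pics/f.png

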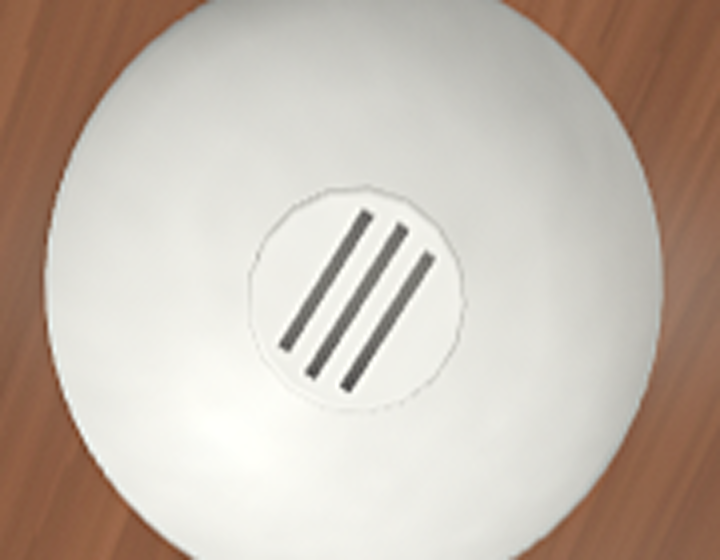

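The neck top circle is centred at crop (357,299), 54 px across, which puts it at z≈0.13 as expected. The middle slit runs from (403,226) to (312,376).

Run:
```python
from h import *
c=cam('wrist');g=lambda x,y:(227+x/4-.4,67+y/4-.4)
a=atz(c,g(403,226),.126);b=atz(c,g(312,376),.126);P=atz(c,g(357,299.5),.126);print((a+b)/2,P)
s=T_tool(status.read_state());d=(a-b);an=np.degrees(np.arctan2(d[1],d[0]))
P=P-s[:3,0]*.00056+s[:3,1]*.00058
print('slit axis',an,'needed turn ccw',((-64.34-an+90)%180)-90,P)
tgt=np.array([P[0],P[1],.113]);print(s[:3,:3].T@(tgt-s[:3,3])/.05)
```

```text
[0.49901124 0.12374818 0.126     ] [0.49920376 0.12327715 0.126     ]
slit axis -98.7275192092208 needed turn ccw 34.3875192092208 [0.49844961 0.12356221 0.12599997]
[1.37718051 0.04989206 4.64194276]
```

Request:
apply_moves(plan=[[[0.69, 0.03, 0, 0, 0], [0.69, 0.02, 0.64, 0, 0], [0, 0, 0.8, 0, 0], [0, 0, 0.8, 0, 0], [0, 0, 0.8, 0, 0], [0, 0, 0.6, 0, 0], [0, 0, 0.5, 0, 0], [0, 0, 0.5, 0, 0], [0, 0, 0, 0, 0], [0, 0, 0, 0, 1], [0, 0, 0, 0, 1], [0, 0, 0, 0, 1], [0, 0, 0, 0, 1], [0, 0, 0, 0, 1], [0, 0, 0, 0, 1]]])

```text
time_s: 9.57
tool_pos: [0.4987, 0.1246, 0.1134]
tcp_rot: [-3.141, -0.0, -1.163]
contact_force: [-1.5, 0.1, 4.4]
gripper_width: 0.0474
grasp_force: 30.0
```

Request:
apply_moves(plan=[[[0, 0, -0.4, 0, 1], [0, 0, -0.8, 0, 1], [0, 0, -0.8, 0, 1], [0, 0, -0.8, 0, 1], [0, 0, -0.8, 0, 1], [0, 0, -0.8, 0, 1], [0, 0, -0.6, 0, 1], [0, 0, 0, -0.955, 1], [0, 0, 0, -0.955, 1], [0, 0, 0, -0.955, 1], [0, 0, 0, -0.955, 1], [0, 0, 0, -0.955, 1], [0, 0, 0, -0.955, 1], [0, 0, 0, 0, 1], [0, 0, 0, 0, 1]]])

```text
time_s: 11.45
tool_pos: [0.4982, 0.1244, 0.3624]
tcp_rot: [3.141, 0.001, -0.565]
contact_force: [0.3, -0.1, -5.2]
gripper_width: 0.0476
grasp_force: 30.0
```

```bash
cat > go.py <<'E'
from h import *
import sys
s=status.read_state();T=T_tool(s);post=np.array([.5238,-.2189])
tgt=np.r_[post-.0009*T[:2,0],float(sys.argv[1])]
print('yaw',np.degrees(s['tcp_rot'][2]),'moves',T[:3,:3].T@(tgt-T[:3,3])/.05,'pos',s['tool_pos'],'F',s['contact_force'].round(2),'M',s['ft_torque'].round(3),s['gripper_width'])
E
python3 go.py .353
```

```text
yaw -32.38492281508554 moves [4.09189702 5.52268899 0.18952408] pos [0.49817729 0.12435507 0.36235853] F [ 0.34 -0.12 -5.17] M [-0.091  0.165  0.024] 0.047551236598488825
```

Request:
apply_moves(plan=[[[0.2, 0.3, 0, 0, 1], [0.4, 0.5, 0, 0, 1], [0.5, 0.7, 0, 0, 1], [0.5, 0.7, 0, 0, 1], [0.5, 0.7, 0, 0, 1], [0.5, 0.7, 0, 0, 1], [0.5, 0.7, 0, 0, 1], [0.5, 0.62, 0, 0, 1], [0.3, 0.4, 0, 0, 1], [0.19, 0.2, 0, 0, 1], [0, 0, 0, 0, 1], [0, 0, 0, 0, 1], [0, 0, 0, 0, 1], [0, 0, 0, 0, 1]]])

```text
time_s: 13.2
tool_pos: [0.5242, -0.2175, 0.3633]
tcp_rot: [-3.141, -0.0, -0.562]
contact_force: [0.7, 0.9, -5.5]
gripper_width: 0.0481
grasp_force: 30.0
```

```bash
python3 go.py .289
python3 - <<'E'
from h import *
s=cam('side');save(s,'s1')
x,y=proj(s,[.524,-.219,.25]).astype(int);cv2.imwrite('pics/g.png',cv2.resize(s['frame'][y-70:y+110,x-110:x+110],None,fx=3,fy=3)[:,:,::-1])
E
```

```text
yaw -32.205709950623074 moves [-0.01073278  0.02746688  1.48502756] pos [ 0.52420111 -0.21754792  0.36325179] F [ 0.67  0.94 -5.55] M [-0.061  0.154  0.001] 0.0481368293883713
```

View pics/g.png

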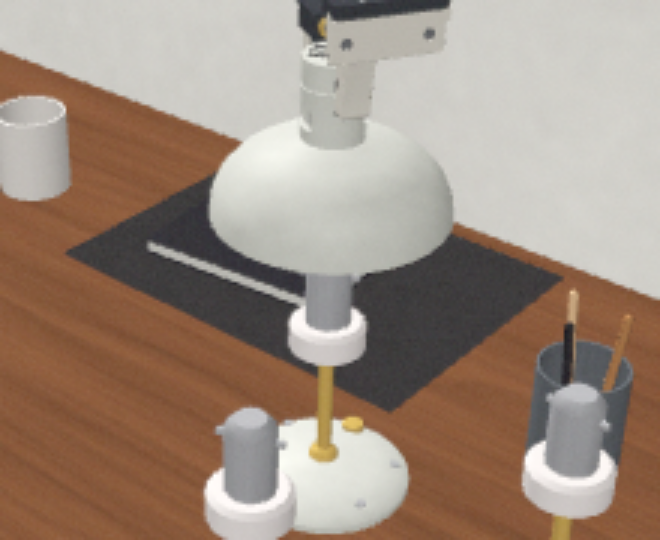

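The picture shows the shade hanging upright and centred over the white lamp's post. I lower it to just above the cone, then go in small steps.

Request:
apply_moves(plan=[[[-0.01, 0.03, 0.5, 0, 1], [0, 0, 0.5, 0, 1], [0, 0, 0.5, 0, 1], [0, 0, 0.3, 0, 1], [0, 0, 0.14, 0, 1], [0, 0, 0, 0, 1], [0, 0, 0, 0, 1]]])

```text
time_s: 14.12
tool_pos: [0.5235, -0.2192, 0.267]
tcp_rot: [-3.141, -0.002, -0.563]
contact_force: [-0.8, -0.0, -5.2]
gripper_width: 0.0473
grasp_force: 30.0
```

```bash
python3 go.py .252
```

```text
yaw -32.24557508475364 moves [-0.01646851 -0.00937828  0.30083138] pos [ 0.52346217 -0.21924946  0.26704258] F [-0.75 -0.03 -5.19] M [-0.079  0.128  0.013] 0.04725924652559943
```

Request:
apply_moves(plan=[[[-0.01, -0.01, 0.04, 0, 1], [0, 0, 0.04, 0, 1], [0, 0, 0.04, 0, 1], [0, 0, 0.04, 0, 1], [0, 0, 0.04, 0, 1], [0, 0, 0.04, 0, 1], [0, 0, 0, 0, 1]]])

```text
time_s: 15.0
tool_pos: [0.523, -0.2184, 0.254]
tcp_rot: [-3.141, -0.0, -0.563]
contact_force: [0.3, -0.8, -5.5]
gripper_width: 0.0475
grasp_force: 30.0
```

```bash
python3 go.py .252
```

```text
yaw -32.25351113338557 moves [ 0.00106733 -0.00086506  0.03935786] pos [ 0.52297014 -0.21842778  0.25396787] F [ 0.29 -0.76 -5.47] M [-0.062 -0.134 -0.027] 0.047501855043497514
```

Request:
apply_moves(plan=[[[0, 0, 0.03, 0, 1], [0, 0, 0.03, 0, 1], [0, 0, 0.03, 0, 1], [0, 0, 0.03, 0, 1], [0, 0, 0, 0, 1]]])

```text
time_s: 15.62
tool_pos: [0.5231, -0.2186, 0.2481]
tcp_rot: [-3.142, -0.001, -0.563]
contact_force: [2.2, -2.1, -5.3]
gripper_width: 0.0477
grasp_force: 30.0
```

Request:
apply_moves(plan=[[[0, 0, 0.02, 0, 1], [0, 0, 0.02, 0, 1], [0, 0, 0.02, 0, 1], [0, 0, 0, 0, 1]]])

```text
time_s: 16.12
tool_pos: [0.523, -0.2184, 0.245]
tcp_rot: [-3.141, -0.0, -0.563]
contact_force: [4.2, -1.8, -4.8]
gripper_width: 0.0473
grasp_force: 30.0
```

```bash
python3 go.py .232
```

```text
yaw -32.25119732672813 moves [2.48909361e-04 5.55805115e-04 2.59878566e-01] pos [ 0.5230368  -0.21838987  0.24499393] F [ 4.22 -1.8  -4.82] M [-0.681 -1.461 -0.051] 0.047326229889501456
```

The lugs are in the entries with no vertical load. There is a ~4 N side force along tool +x, so I relieve it by moving 1 mm that way.

Request:
apply_moves(plan=[[[0.02, 0, 0, 0, 1], [0, 0, 0, 0, 1]]])

```text
time_s: 16.38
tool_pos: [0.5233, -0.2187, 0.2447]
tcp_rot: [-3.142, 0.001, -0.563]
contact_force: [1.8, 0.8, -5.0]
gripper_width: 0.0472
grasp_force: 30.0
```

```bash
python3 go.py .232
```

```text
yaw -32.26067835227727 moves [-0.00728476 -0.00135736  0.25469926] pos [ 0.52332185 -0.2186791   0.24473457] F [ 1.77  0.77 -5.03] M [ 0.151 -0.67   0.087] 0.04719200053671267
```

Request:
apply_moves(plan=[[[0.01, 0, 0.03, 0, 1], [0, 0, 0.03, 0, 1], [0, 0, 0.03, 0, 1], [0, 0, 0.03, 0, 1], [0, 0, 0, 0, 1]]])

```text
time_s: 17.0
tool_pos: [0.5238, -0.2192, 0.2387]
tcp_rot: [3.141, 0.001, -0.563]
contact_force: [1.9, -0.8, -5.4]
gripper_width: 0.0477
grasp_force: 30.0
```

```bash
python3 go.py .232
```

```text
yaw -32.26168164866933 moves [-0.02176756 -0.00491438  0.13497312] pos [ 0.52383229 -0.2192092   0.23874807] F [ 1.9  -0.78 -5.39] M [ 0.091 -0.204  0.031] 0.04770459481741769
```

Request:
apply_moves(plan=[[[0.01, 0, 0.03, 0, 1], [0, 0, 0.03, 0, 1], [0, 0, 0.03, 0, 1], [0, 0, 0.03, 0, 1], [0, 0, 0.02, 0, 1], [0, 0, 0, 0, 1]]])

```text
time_s: 17.75
tool_pos: [0.5244, -0.2195, 0.2319]
tcp_rot: [3.141, 0.0, -0.563]
contact_force: [-1.0, -0.6, -5.2]
gripper_width: 0.0476
grasp_force: 30.0
```

```bash
python3 go.py .2305
```

```text
yaw -32.25530760990279 moves [-0.03445817 -0.003701    0.0288662 ] pos [ 0.52439753 -0.21949571  0.23194294] F [-1.04 -0.64 -5.2 ] M [-0.025  0.109 -0.003] 0.04756278620121695
```

Now I feel for the roof with 0.5 mm steps.

Request:
apply_moves(plan=[[[0, 0, 0.01, 0, 1], [0, 0, 0.01, 0, 1], [0, 0, 0.01, 0, 1], [0, 0, 0.01, 0, 1], [0, 0, 0, 0, 1]]])

```text
time_s: 18.38
tool_pos: [0.5244, -0.2195, 0.23]
tcp_rot: [3.142, 0.0, -0.563]
contact_force: [0.7, 0.2, -5.1]
gripper_width: 0.0477
grasp_force: 30.0
```

```bash
python3 go.py .2305
```

```text
yaw -32.25481078510931 moves [-0.0347999  -0.00314551 -0.01040577] pos [ 0.52442636 -0.21948129  0.2299795 ] F [ 0.74  0.15 -5.12] M [-0.028  0.168 -0.036] 0.04771093902102923
```

Request:
apply_moves(plan=[[[0, 0, 0.01, 0, 1], [0, 0, 0.01, 0, 1], [0, 0, 0, 0, 1]]])

```text
time_s: 18.75
tool_pos: [0.5245, -0.2195, 0.2291]
tcp_rot: [3.142, -0.0, -0.563]
contact_force: [0.5, 1.1, -4.9]
gripper_width: 0.0475
grasp_force: 30.0
```

```bash
python3 go.py .2305
```

```text
yaw -32.2565008366063 moves [-0.03637357 -0.00340286 -0.02740252] pos [ 0.52448616 -0.21953429  0.22913002] F [ 0.46  1.1  -4.86] M [0.013 0.194 0.054] 0.04747062219714891
```

Request:
apply_moves(plan=[[[0, 0, 0.01, 0, 1], [0, 0, 0.01, 0, 1], [0, 0, 0, 0, 1]]])

```text
time_s: 19.12
tool_pos: [0.5246, -0.2196, 0.2288]
tcp_rot: [-3.141, -0.001, -0.563]
contact_force: [-1.8, 2.1, 3.7]
gripper_width: 0.0475
grasp_force: 30.0
```

The roof is found at tcp z≈0.229, with about 9 N of lift. I back off 1.4 mm and twist clockwise slowly.

Request:
apply_moves(plan=[[[0, 0, -0.04, 0, 1], [0, 0, 0, 0, 1], [0, 0, 0, 0.4, 1], [0, 0, 0, 0.4, 1], [0, 0, 0, 0.4, 1], [0, 0, 0, 0, 1]]])

```text
time_s: 19.88
tool_pos: [0.5243, -0.2194, 0.2295]
tcp_rot: [3.141, 0.001, -0.688]
contact_force: [-0.1, -0.6, -4.3]
gripper_width: 0.0476
grasp_force: 30.0
```

```bash
python3 go.py .2305
```

```text
yaw -39.44618146743312 moves [-0.03302212 -0.0012993  -0.0196882 ] pos [ 0.52433806 -0.21942714  0.22951447] F [-0.15 -0.59 -4.35] M [-0.048  0.096 -0.002] 0.0476032659546061
```

Request:
apply_moves(plan=[[[0, 0, -0.01, 0.4, 1], [0, 0, 0, 0.4, 1], [0, 0, 0, 0.4, 1], [0, 0, 0, 0.4, 1], [0, 0, 0, 0.4, 1], [0, 0, 0, 0, 1]]])

```text
time_s: 20.62
tool_pos: [0.5244, -0.2194, 0.2303]
tcp_rot: [3.141, 0.0, -0.897]
contact_force: [-0.2, -0.0, -5.2]
gripper_width: 0.0479
grasp_force: 30.0
```

```bash
python3 go.py .2305
```

```text
yaw -51.39472212160518 moves [-0.03375702  0.00218317 -0.00496058] pos [ 0.52437679 -0.21944753  0.23025133] F [-0.18 -0.03 -5.21] M [-0.037  0.148  0.061] 0.04789489842651
```

Request:
apply_moves(plan=[[[-0.01, 0, 0, 0.4, 1], [0, 0, 0, 0.4, 1], [0, 0, 0, 0.4, 1], [0, 0, 0, 0.4, 1], [0, 0, 0, 0.4, 1], [0, 0, 0, 0.4, 1], [0, 0, 0, 0, 1]]])

```text
time_s: 21.5
tool_pos: [0.5241, -0.2191, 0.2304]
tcp_rot: [3.141, 0.0, -1.148]
contact_force: [0.5, -0.7, -5.2]
gripper_width: 0.0475
grasp_force: 30.0
```

```bash
python3 go.py .2305
```

```text
yaw -65.76709178583975 moves [-0.02431841  0.00437685 -0.00144704] pos [ 0.52412922 -0.21909826  0.23042749] F [ 0.49 -0.7  -5.21] M [-0.021  0.094  0.039] 0.047523903595271685
```

Request:
apply_moves(plan=[[[0, 0, 0, 0.4, 1], [0, 0, 0, 0.4, 1], [0, 0, 0, 0.4, 1], [0, 0, 0, 0.4, 1], [0, 0, 0, 0.2, 1], [0, 0, 0, 0.2, 1], [0, 0, 0, 0, 1]]])

```text
time_s: 22.38
tool_pos: [0.5241, -0.2191, 0.2305]
tcp_rot: [3.142, 0.0, -1.358]
contact_force: [-0.3, -0.4, -5.7]
gripper_width: 0.0473
grasp_force: 30.0
```

```bash
python3 go.py .2305
```

```text
yaw -77.83180851931218 moves [-0.02354994  0.005842    0.00066735] pos [ 0.52414403 -0.21910969  0.23053331] F [-0.34 -0.39 -5.71] M [-0.053  0.078  0.027] 0.04734248419477562
```

Turned 45.6° freely. Another 1.2°, then I lower gently past the roof level (0.229).

Request:
apply_moves(plan=[[[0, 0, 0, 0.2, 1], [0, 0, 0.02, 0, 1], [0, 0, 0.01, 0, 1], [0, 0, 0.01, 0, 1], [0, 0, 0.01, 0, 1], [0, 0, 0, 0, 1]]])

```text
time_s: 23.12
tool_pos: [0.5241, -0.2191, 0.228]
tcp_rot: [3.141, 0.0, -1.38]
contact_force: [-0.1, -0.4, -6.3]
gripper_width: 0.0477
grasp_force: 30.0
```

```bash
python3 go.py .2235
```

```text
yaw -79.05297388974562 moves [-0.02333817  0.00603766  0.09018306] pos [ 0.52414752 -0.21910473  0.2280091 ] F [-0.1  -0.39 -6.33] M [0.014 0.133 0.048] 0.04774186147176853
```

Request:
apply_moves(plan=[[[0, 0, 0.02, 0, 1], [0, 0, 0.02, 0, 1], [0, 0, 0.02, 0, 1], [0, 0, 0.02, 0, 1], [0, 0, 0.01, 0, 1], [0, 0, 0, 0, 1]]])

```text
time_s: 23.88
tool_pos: [0.5241, -0.2191, 0.2235]
tcp_rot: [3.141, 0.0, -1.38]
contact_force: [-1.1, -0.3, -5.8]
gripper_width: 0.0476
grasp_force: 30.0
```

```bash
python3 go.py .2230
```

```text
yaw -79.05466200189234 moves [-0.02334592  0.00539427  0.01007735] pos [ 0.52411564 -0.21911123  0.22350378] F [-1.12 -0.3  -5.81] M [ 0.02   0.052 -0.011] 0.047614471784685274
```

Request:
apply_moves(plan=[[[0, 0, 0.01, 0, 1], [0, 0, 0.005, 0, 1], [0, 0, 0, 0, 1]]])

```text
time_s: 24.25
tool_pos: [0.5242, -0.2191, 0.223]
tcp_rot: [-3.141, -0.0, -1.38]
contact_force: [0.3, 0.7, -3.5]
gripper_width: 0.0478
grasp_force: 30.0
```

Contact is light and the lugs carry part of the weight. Opening slowly, then backing straight up.

Request:
apply_moves(plan=[[[0, 0, 0, 0, 0.3], [0, 0, 0, 0, 0.1], [0, 0, 0, 0, 0], [0, 0, 0, 0, 0], [0, 0, 0, 0, 0], [0, 0, -0.2, 0, 0], [0, 0, -0.5, 0, 0], [0, 0, -0.5, 0, 0], [0, 0, -0.6, 0, 0], [0, 0, -0.6, 0, 0], [0, 0, 0, 0, 0], [0, 0, 0, 0, 0], [0, 0, 0, 0, 0], [0, 0, 0, 0, 0]]])

```text
time_s: 26.0
tool_pos: [0.524, -0.2191, 0.3422]
tcp_rot: [3.14, 0.0, -1.38]
contact_force: [-0.4, -0.3, 0.2]
gripper_width: 0.0875
grasp_force: 0.0
```

```bash
python3 go.py .3
python3 - <<'E'
from h import *
s=cam('side')
x,y=proj(s,[.524,-.219,.2]).astype(int);cv2.imwrite('pics/i.png',cv2.resize(s['frame'][y-90:y+110,x-110:x+110],None,fx=2.8,fy=2.8)[:,:,::-1])
print(eyes.spot_point('neck','side'),proj(s,[.524,-.219,.22]))
E
```

```text
yaw -79.05667625697717 moves [-0.0223469   0.00117085  0.8432031 ] pos [ 0.52395103 -0.21910578  0.3421597 ] F [-0.41 -0.33  0.24] M [0.    0.178 0.002] 0.08749312854259997
[{'location': [366.1, 252.0], 'p': 0.87}] [365.76524126 250.5292919 ]
```

View pics/i.png

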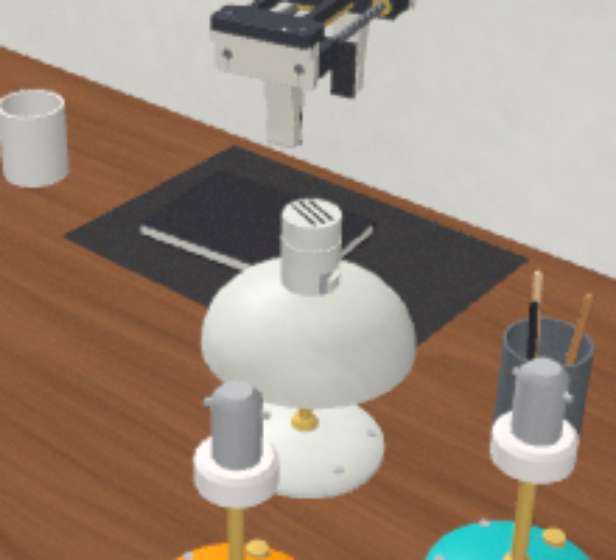

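The shade hangs upright and locked, with a lug in its notch at (333,278), and the gripper is clear of it. Handing in.

```bash
python3 -c "
from bench import job;print(job.close_job())"
```

```text
the job is handed in; nothing more can be done
None
```

The shade hangs in the white lamp's locking notches, released and upright with the gripper clear; I handed the job in at about 26 s, and it returned no verdict.

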